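Share food evenly on a counter balance with a gated stop lever

ROBOT

A 7-joint arm with a two-finger parallel gripper is mounted at the origin on a cart in front of the work surface, level with it; the furniture and walls round the work are solid. World frame = base frame: x ahead of the robot, y to its left, z up, the work surface at z = 0. Lengths are in m, angles in rad, forces in N, time in s.
With the tool pointing down it reaches from about 0.4 to 0.85 m from the base axis. Payload 4.5 kg.
Tool frame: the origin (TCP) lies midway between the tips of the shut fingers; the grasp point (between the pads) lies 19 mm behind it; z points along the fingers, y is the line along which they close (so a half turn about z gives the same grasp; the last joint's range is limited). The gripper opens to 88 mm and grips with 3 to 60 N. Pads are 18 mm wide; open, the fingers measure 123 mm over their backs; the gripper's body (75 mm by 187 mm) begins 45 mm behind the grasp point.
Start: joints at [-1.308, 0.689, -0.195, 1.565, 0.157, 0.902, -0.215], TCP at [0.142, 0.609, 0.239] pointing down, gripper open.
Joint ranges: [-3.01, 3.01], [-0.46, 2.08], [-1.47, 1.51], [0.13, 2.56], [-1, 4.14], [0.04, 2.09], [-2.66, 2.66]. Speed limits (rad/s): [2.57, 2.57, 3.14, 3.14, 3.14, 3.14, 3.14].

INTERFACE

Orientations are given as a unit quaternion [x, y, z, w].
In Python, from plant import r, eyes, finish_job gives the robot as it stands. The module is installed in compiled form; this text tells all that it offers.
- The arm moves only by the tool move_arm, never from a script. Its argument "motion" is a list of rows, each a list of 7 numbers: the shift along the tool's x, y, z in mm, then the turn, a rotation vector about the tool's x, y, z in degrees, then the closure, from 0 (fully open) to 1 (shut). A call has 1 to 5 rows; each row is the pose to reach, as a shift and turn from the pose commanded when the call began, along the tool's axes at that moment; what a row does not reach only later rows make up. A row lasts 1/8 s, in which the tool goes at most 62.5 mm and 10.7 degrees, less where a joint would pass 70% of its speed; a pose out of reach is approached as far as the arm can. A call with a gripper value outside its range is refused whole. The fingers move at their own pace and stop on an object; "newtons" is the grip in N (left out, the last holds). Time passes only in rows, so rows that repeat a pose let the fingers close. It gives the time, the measured TCP pose, the force, the opening and the grip force at its end, in the units of the state.
- r.get_state(): the state, without advancing time (a new reading comes with each control period).
- eyes.snapshot(name): name is "scene" or "side" or "wrist"; returns a dict with "frame" (384x512x3 uint8, red, green, blue), "z_map" (384x512 float32, m along the optical axis (not along the pixel's ray), 0 where there is no reading), "intrinsics" (3x3 intrinsics, pixels), "world_to_cam" (4x4, takes a point from world to camera coordinates). Camera axes: x right, y down, z forward; pixel columns grow to the right and rows downward; lengths in m; the calibration is good to about 2 mm. A picture is of the moment at which its call begins.
- finish_job(): hands the job in; it is judged then, once.
The state is a dict: "clock": time; "q": joint angles; "qd": joint speeds; "joint_torque": joint torques, N m; "tool_pos": TCP position; "eef_rot": TCP orientation; "contact_force": force on the tool from outside, world axes, zero at the start; "moment": the same for the moment, N m; "opening": opening from 0.0 (shut) to 1.0 (fully open); "finger_force": force on a finger pad.
Only numpy, scipy, OpenCV 4.12 (cv2) and the standard library are available. Lean on these libraries where they do the work, as an engineer would, in place of code of your own. Each camera call takes 0.05 s, during which the arm holds its last target. There are 200 camera calls.

TASK

Share the food into two equally heavy halves on the counter balance: first free the beam by shifting the stop lever out of its locked place (left leg of the H gate, towards you), across the neutral slot and fully forward in the right leg, so that the pans tip. Then put the onion that lies on the counter into the light pan and move vegetables over from the heavy pan until, with your hand off, both pans rest level with all the food in them. Last, bring the lever back through the gate to its locked place so that the pans stay put for packing, and leave the spoon and the matchbox where they are.

Things in the scene. Friction and masses are not known exactly. Their poses are not given: they have to be found in the camera images.
- balance: White counter balance, fixed. Origin: centre of its underside; x from its front (robot's side) to its back, y to its left, z up; 'balance frame' below means this, in mm. Base 200 (x) x 430 (y), top at z 52. A pan over each end, centred at x -60, y 185 (left) and -185 (right). In the middle a console with the lever in its H gate and, behind it, a column (x 46 to 96) with an indicator head.
- knob (a point): Centre of the black round knob of the lever, 31 mm across; z axis along the lever, away from the pivot. Knob centre in the balance frame (mm): left leg back (locked, the start) (-71, 24, 154); neutral slot left end (-43, 25, 175), right end (-43, -25, 175); right leg forward (free) (-11, -24, 187); unused: left leg forward (-11, 24, 187), right leg back (-71, -24, 154).
- lever_cross (a joint): Sideways angle of the lever (rad): 0 in the left leg (start), 0.44 in the right leg. To the left it keeps a bar under the left arm of the beam, so that the left pan cannot sink; the bar cannot go in while the left pan is low. To the right the bar is withdrawn.
- lever_fore (a joint): Front-to-back angle of the lever (rad): 0 fully back, towards the robot (start); 0.30 in the neutral slot; 0.60 fully forward, away from the robot. Fully back a finger holds up the right arm, so that the right pan cannot sink. So left and back is locked, right and forward is free to weigh.
- pan_left (a joint): Height of the left pan above its level position (m), from -0.012 to +0.012; the right pan always moves as far the other way. Negative: the left side is the heavy one. About 0 while locked. Free, a difference of one vegetable or more takes it to a stop, 10 g shifts it by about 1.5 mm, and it settles in about a second.
- pan_left_floor (a point): Centre of the floor of the left steel pan. Pan 200 mm across, flat inside for a radius of 79 mm, then a rim that rises 11 mm. With the beam level its floor is at z 113.
- pan_right_floor (a point): Centre of the floor of the right steel pan, the same as the left one.
- tin: Food tin, 75 mm diameter, 58 mm high, about 315 g: as heavy as the jar and the three vegetables together. It starts at the back of one pan, left or right. Origin: centre of its underside.
- jar: Small jar with a screw lid, 62 x 65 mm, 82 mm high, light, about 60 g. It starts at the back of the other pan. Origin: centre of its underside.
- onion_a: Onion at the front of one of the pans (the tomato is in the other), about 54 mm wide and 57 mm high with a small pointed top, about 85 g. Origin: centre of its underside; grip it about 36 mm above that.
- onion_b: The onion that lies on the counter beside the balance, left or right of it, about 54 mm wide and 57 mm high with a small pointed top, about 85 g. Origin: centre of its underside; grip it about 36 mm above that.
- tomato: Tomato at the front of the pan that onion_a is not in, about 49 mm wide and 57 mm high with a small pointed top, about 85 g. Origin: centre of its underside; grip it about 36 mm above that.
- spoon: Steel spoon, 196 x 42 x 14 mm, lying on the counter in front of the balance. A bystander. Origin: centre of its underside.
- matches: Matchbox, 36 x 53 x 15 mm, lying on the counter beside the balance, on the side where onion_b is not. A bystander. Origin: centre of its underside.
- head_edge (a point): Middle of the lower front edge of the indicator head (balance frame x 8 to 98, y -50 to 50, z 235 to 325; pointer upright when level, leaning to the heavy side). The head overhangs the lever: a gripper pointing straight down on the knob hits it when the lever is forward, so there tilt the tool 25 to 40 degrees (less will do farther back), its body leaning towards the front.
- lever_pivot (a point): Pivot of the stop lever, balance frame (10, 0, 75), inside the console. Knob centre is 116 mm from it. Mid-gate (lever_cross 0.22, lever_fore 0.30) the lever is square to the gate plate, leaning 28 degrees from vertical towards the front. The lever moves at 1 to 2 N at the knob and stays where it is left.
- gate_centre (a point): Centre of the H gate on the top of the steel gate plate, which slopes 28 degrees down towards the front, 53 mm from the pivot; its z axis is square to the plate. Two legs run front to back, 22 mm apart, joined halfway by the neutral slot; the 8 mm stem has about 2 mm play each side.
Mind the look-alikes: they are no part of the job. What is shaped like the jar but purple or yellow is not meant. What is shaped like the tomato but orange is not meant.

How it is judged:
By the outcome, as a careful person would: the job done as asked, in the order asked, and still so for the second after the job is handed in, with the robot touching nothing.
It also fails if it takes over 72 s, if anything falls off the work surface, if the arm or the gripper's body presses on something with over 40 N, if the wrist force passes 120 N, or if a joint passes its speed limit or range.

## Working session

There is one attempt and no reset: what is moved stays moved. The work goes in short steps, Python scripts to look and compute and a tool call to move; the robot and the scene stay as the last step left them, time stands still between calls to the robot, and variables do not carry over. Pictures are saved under pics/ and viewed, at most 10 in all, crops included, and the job is handed in when it is done.

Besides the shell and the picture viewer there is one more tool, called after "Request:" as name(argument=value, ...) on one line, values as JSON. move_arm: Moves the arm, as the interface text tells. Its arguments: {"type":"object","properties":{"motion":{"type":"array","items":{"type":"array","items":{"type":"number"}}},"newtons":{"type":"number"}},"required":["motion"]}

```bash
mkdir -p pics; ls
cat > h.py <<'E'
import numpy as np, cv2
from scipy.spatial.transform import Rotation as R
from plant import r, eyes, finish_job
def snap(n):
    s=eyes.snapshot(n); return s
def save(s,f): cv2.imwrite('pics/'+f,s["frame"][:,:,::-1])
def cloud(s):
    z=s["z_map"];K=s["intrinsics"];v,u=np.mgrid[:z.shape[0],:z.shape[1]]
    p=np.stack([(u-K[0,2])*z/K[0,0],(v-K[1,2])*z/K[1,1],z],-1)
    W=np.linalg.inv(s["world_to_cam"]); P=p@W[:3,:3].T+W[:3,3]; P[z<=0]=np.nan; return P
E
python3 - <<'E'
from h import *
a=snap("scene");b=snap("side")
np.savez('s0.npz',**{k+n:v for n,s in(("a",a),("b",b)) for k,v in s.items()})
cv2.imwrite('pics/0.png',np.vstack([a["frame"],b["frame"]])[:,:,::-1][:,:,:]) 
im=np.hstack([a["frame"],b["frame"]])[:,:,::-1]
cv2.imwrite('pics/0.png',cv2.resize(im,(800,300)))
save(a,'1.png');save(b,'2.png')
st=r.get_state();print(st["clock"],st["tool_pos"],st["eef_rot"],st["opening"])
for s in(a,b):print(np.linalg.inv(s["world_to_cam"])[:3].round(2))
E
```

```text
pics
0.1 [0.14165909 0.60817191 0.23800621] [ 1.14107492e-01  9.93468088e-01 -7.97184223e-04 -5.10941149e-05] 1.0000584420744179
[[ 0.86 -0.26  0.44  0.05]
 [-0.51 -0.44  0.74 -0.79]
 [ 0.01 -0.86 -0.51  0.72]]
[[-0.97 -0.15  0.19  0.34]
 [-0.24  0.66 -0.71  0.71]
 [-0.02 -0.74 -0.68  0.84]]
```

View pics/1.png

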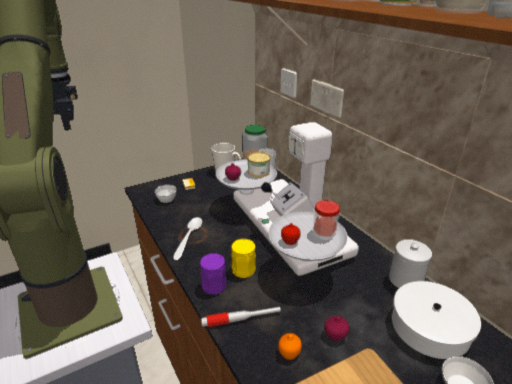

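View pics/2.png

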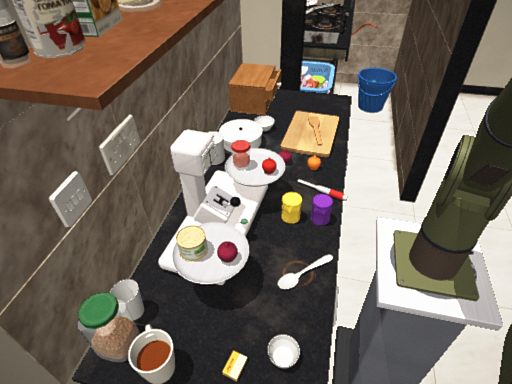

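The left pan holds the tin (190,240 in side) and onion_a (228,252). The right pan holds the jar (326,217 in scene) and the tomato (290,233). Onion_b is on the right-hand counter (337,327 in scene), with the orange decoy beside it at (289,347). The knob is at (267,187).

Run:
```python
from h import *
d=np.load('s0.npz');out=[]
for n in "ab":
    s={k:d[k+n] for k in("frame","z_map","intrinsics","world_to_cam")}
    P=cloud(s);hsv=cv2.cvtColor(s["frame"],cv2.COLOR_RGB2HSV);H,S,V=hsv[...,0].astype(int),hsv[...,1],hsv[...,2]
    reg=(P[...,0]>.3)&(P[...,0]<1)&(abs(P[...,1])<.9)&(P[...,2]>.01)&(P[...,2]<.4)
    for nm,m in(("onion",(H>160)&(H<176)&(S>120)),("red",((H<4)|(H>176))&(S>150)),("orange",(H>6)&(H<15)&(S>200)),("black",(V<45)&(P[...,2]>.13))):
        m=(m&reg).astype(np.uint8);k,l,st,_=cv2.connectedComponentsWithStats(m)
        for i in range(1,k):
            if st[i,4]>=25:
                q=P[l==i];print(n,nm,st[i,:5],'mean',np.nanmean(q,0).round(3),'min',np.nanpercentile(q,3,axis=0).round(3),'max',np.nanpercentile(q,97,axis=0).round(3))
    w=reg&(S<60)&(V>110)
    out.append(P[w])
Q=np.vstack(out)
# base top
b=Q[(abs(Q[:,2]-.052)<.005)]
g=np.zeros((400,800),np.uint8)
h=np.histogram2d(b[:,0],b[:,1],bins=[np.arange(.3,1.0001,.005),np.arange(-.9,.9001,.005)])[0]
m=(h>0).astype(np.uint8);m=cv2.morphologyEx(m,cv2.MORPH_CLOSE,np.ones((9,9)));k,l,st,c=cv2.connectedComponentsWithStats(m)
for i in np.argsort(-st[1:,4])[:3]+1:
    yx=np.argwhere(l==i);pts=(yx*.005+[.3025,-.8975]).astype(np.float32)
    print(st[i],cv2.minAreaRect(pts))
# head front/top
t=Q[(Q[:,2]>.31)&(Q[:,2]<.34)];print('headtop',len(t),cv2.minAreaRect(t[:,:2].astype(np.float32)),t.mean(0))
e=Q[(Q[:,2]>.112)&(Q[:,2]<.128)];
for sgn in(1,-1):
    x=e[(e[:,1]-np.median(b[:,1]))*sgn>0.1];print('pan',len(x),cv2.minEnclosingCircle(x[:,:2].astype(np.float32)))
```

```text
a onion [226 164  14  16 170] mean [0.54  0.175 0.144] min [0.523 0.162 0.122] max [0.56  0.193 0.16 ]
a onion [324 316  25  25 477] mean [ 0.49  -0.395  0.036] min [ 0.472 -0.413  0.019] max [ 0.515 -0.37   0.051]
a red [315 200  25  17 311] mean [ 0.61  -0.196  0.194] min [ 0.585 -0.221  0.187] max [ 0.639 -0.168  0.197]
a red [282 223  18  22 175] mean [ 0.508 -0.188  0.145] min [ 0.494 -0.199  0.123] max [ 0.529 -0.168  0.164]
a red [222 313   7  10  34] mean [ 0.304 -0.234  0.021] min [ 0.3   -0.243  0.013] max [ 0.309 -0.222  0.025]
a orange [279 334  23  25 334] mean [ 0.376 -0.381  0.034] min [ 0.359 -0.396  0.016] max [ 0.401 -0.358  0.051]
a black [262 183   9   9  60] mean [0.567 0.018 0.158] min [0.558 0.011 0.147] max [0.577 0.028 0.166]
b onion [279 150  13  13 102] mean [ 0.492 -0.373  0.037] min [ 0.473 -0.392  0.019] max [ 0.516 -0.358  0.05 ]
b onion [218 242  19  20 300] mean [0.543 0.204 0.151] min [0.524 0.18  0.135] max [0.565 0.22  0.164]
b red [231 140  19  13 183] mean [ 0.612 -0.18   0.194] min [ 0.587 -0.207  0.187] max [ 0.638 -0.157  0.198]
b red [262 158
[... 416 characters left out ...]
[ 135   45   88   46 2043] ((0.6385974884033203, -0.0021814554929733276), (0.43487992882728577, 0.199031800031662), 85.33314514160156)
[  65   61   54   37 1135] ((0.7221611142158508, -0.45889419317245483), (0.24551725387573242, 0.18431036174297333), 43.60280990600586)
[239  87  14  20 122] ((0.7841695547103882, 0.3209429085254669), (0.04823528602719307, 0.10735290497541428), 61.927494049072266)
headtop 2420 ((0.7435315251350403, 0.21906206011772156), (1.3614455461502075, 0.19455090165138245), 89.42835235595703) [0.74959855 0.14448477 0.32474428]
pan 2286 ((0.7005630731582642, 0.49133411049842834), 0.4238646626472473)
pan 2313 ((0.6541118621826172, -0.24412713944911957), 0.20708122849464417)
```

```bash
cat >> h.py <<'E'
YAW=np.radians(-4.67);BO=np.array([.6386,-.0022,0]);BR=R.from_euler('z',YAW)
def b2w(p): return BR.apply(np.array(p)/1000)+BO
def w2b(p): return (BR.inv().apply(np.array(p)-BO)*1000).round(1)
def rot(tilt,roll=0,zt=0):  # body leaning to front by tilt; y tool = balance y
    t=np.radians(tilt);M=np.array([[-np.cos(t),0,np.sin(t)],[0,1,0],[-np.sin(t),0,-np.cos(t)]])
    return BR*R.from_euler('z',zt,degrees=True)*R.from_matrix(M)*R.from_euler('x',roll,degrees=True)
def grasp(pb,Rt,back=0): # tcp (world m) that puts the grasp point at balance-frame mm pb
    return b2w(pb)+Rt.apply([0,0,.019-back/1000])
def plan(calls,start=None):
    st=r.get_state();p=np.array(st["tool_pos"]);Q=R.from_quat(st["eef_rot"])
    print(round(st["clock"],2),'tcp',p.round(3),'grasp in bal',w2b(p+Q.apply([0,0,-.019])),'F',np.round(st["contact_force"],1),'op',round(st["opening"],2))
    for c in calls:
        for (tp,tR) in c:
            print((Q.inv().apply(tp-p)*1000).round(0),(Q.inv()*tR).as_rotvec(degrees=True).round(1))
        print('--');p,Q=c[-1]
E
python3 - <<'E'
from h import *
R0=R.from_quat(r.get_state()["eef_rot"]);T=rot(35);k=[-71,24,154]
print(w2b([.545,.191,.113]),w2b([.4935,-.386,0]),w2b([.514,-.174,.113]),w2b([.612,-.184,.113]))
plan([[(np.array([.38,.32,.28]),rot(10))],[(grasp(k,T,90),T)],[(grasp(k,T,3),T)]])
E
```

```text
[-109.   184.9  113. ] [-113.4 -394.3    0. ] [-110.2 -181.4  113. ] [ -11.7 -183.4  113. ]
0.1 tcp [0.142 0.608 0.238] grasp in bal [-545.   567.9  257. ] F [-0.4 -0.7 -0.3] op 1.0
[-297. -227.  -42.] [ -0.8 -10.   -8.4]
--
[-158. -276.   97.] [ -0. -25.   0.]
--
[-0.  0. 87.] [0. 0. 0.]
--
```

Request:
move_arm(motion=[[-60,-45,-8,0,-3,-3,0],[-120,-90,-17,0,-6,-6,0],[-180,-136,-25,0,-10,-8.4,0],[-238,-182,-34,0,-10,-8.4,0],[-238,-182,-34,0,-10,-8.4,0]])

```text
clock: 0.72
tool_pos: [0.3333, 0.3752, 0.2728]
eef_rot: [0.041, 0.995, -0.011, 0.087]
contact_force: [0.6, 0.5, 0.4]
opening: 1.003
finger_force: 0.0
```

Run:
```python
from h import *
T=rot(35);k=[-71,24,154]
plan([[(grasp(k,T,90),T)],[(grasp(k,T,3),T)]])
```

```text
0.72 tcp [0.333 0.375 0.273] grasp in bal [-338.3  351.5  291.5] F [0.6 0.5 0.4] op 1.0
[-209. -326.  103.] [ -0.8 -25.    0.2]
--
[-0.  0. 87.] [0. 0. 0.]
--
```

Request:
move_arm(motion=[[-30,-55,0,0,-5,0,0],[-60,-110,10,0,-10,0,0],[-90,-165,20,0,-15,0,0],[-120,-220,30,0,-20,0,0],[-150,-270,40,0,-25,0,0]])

```text
clock: 1.35
tool_pos: [0.4323, 0.1601, 0.2697]
eef_rot: [0.044, 0.965, -0.039, 0.257]
contact_force: [0.1, -0.3, -0.2]
opening: 0.998
finger_force: 0.0
```

Run:
```python
from h import *
T=rot(35);k=[-71,24,154]
plan([[(grasp(k,T,90),T)],[(grasp(k,T,3),T)]])
```

```text
1.35 tcp [0.432 0.16  0.27 ] grasp in bal [-228.3  146.   286.2] F [ 0.1 -0.3 -0.2] op 1.0
[ -63. -115.  110.] [-3.3 -5.1  0.5]
--
[-0.  0. 87.] [0. 0. 0.]
--
```

Request:
move_arm(motion=[[0,0,0,0,0,0,0],[0,0,0,0,0,0,0]])

```text
clock: 1.6
tool_pos: [0.4319, 0.1621, 0.2696]
eef_rot: [0.044, 0.965, -0.038, 0.256]
contact_force: [-0.3, 0.3, -0.7]
opening: 1.0
finger_force: 0.0
```

Run:
```python
from h import *
T=rot(35);k=[-71,24,154]
plan([[(grasp(k,T,90),T)],[(grasp(k,T,3),T)]])
```

```text
1.6 tcp [0.432 0.162 0.27 ] grasp in bal [-228.8  148.   286. ] F [-0.3  0.3 -0.7] op 1.0
[ -64. -117.  110.] [-3.2 -5.2  0.5]
--
[-0.  0. 87.] [0. 0. 0.]
--
```

Request:
move_arm(motion=[[-16,-45,20,-1,-2,0,0],[-32,-80,50,-2,-4,0,0],[-64,-117,80,-3,-5,0.5,0],[-64,-117,110,-3.2,-5.2,0.5,0],[-64,-117,110,-3.2,-5.2,0.5,0]])

```text
clock: 2.22
tool_pos: [0.5307, 0.0257, 0.211]
eef_rot: [0.043, 0.953, -0.014, 0.301]
contact_force: [0.1, -0.3, -0.0]
opening: 1.0
finger_force: 0.0
```

Run:
```python
from h import *
T=rot(35);k=[-71,24,154]
plan([[(grasp(k,T,3),T)]])
s=snap("wrist");save(s,'3.png')
```

```text
2.23 tcp [0.531 0.026 0.211] grasp in bal [-120.7   19.1  226.6] F [ 0.1 -0.3 -0. ] op 1.0
[ 1.  5. 85.] [-0.4  0.  -0.4]
--
```

View pics/3.png

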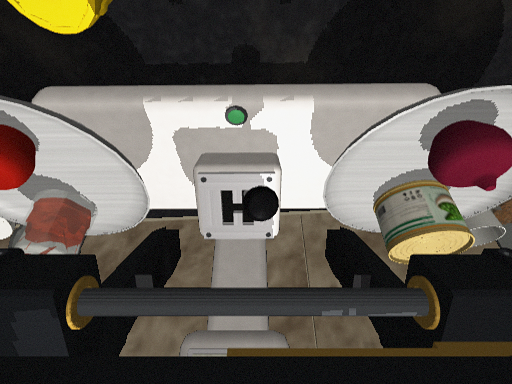

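The wrist view shows the H gate with the knob at (261,203), midway between the fingers (about 170–340). The approach is aligned.

Request:
move_arm(motion=[[1,5,45,0,0,0,0],[1,5,85,0,0,0,0.3],[1,5,85,0,0,0,0.8],[1,5,85,0,0,0,0.8],[1,5,85,0,0,0,0.8]], newtons=12)

```text
clock: 2.9
tool_pos: [0.5768, 0.0314, 0.1437]
eef_rot: [0.039, 0.953, -0.013, 0.301]
contact_force: [0.3, -0.1, 0.5]
opening: 0.574
finger_force: 0.0
```

Run:
```python
from h import *
T=rot(35);c=lambda k:(grasp(k,T,3),T)
plan([[c([-71,24,154])],[c([-56,24.5,165]),c([-43,25,175]),c([-43,0,177]),c([-43,-25,175])],[c([-27,-24.5,181]),c([-9,-24,187])]])
```

```text
2.9 tcp [0.577 0.031 0.144] grasp in bal [-75.3  28.5 159.2] F [ 0.3 -0.1  0.5] op 0.57
[-0. -4.  4.] [-0.   0.1  0. ]
--
[-19.   1.  -0.] [0. 0. 0.]
[-35.   1.  -1.] [0. 0. 0.]
[-36. -24.  -3.] [0. 0. 0.]
[-35. -49.  -1.] [0. 0. 0.]
--
[-17.   0.   4.] [0. 0. 0.]
[-35.   1.  10.] [0. 0. 0.]
--
```

Request:
move_arm(motion=[[0,-3,3,0,0,0,0.9],[0,-3,3,0,0,0,0.9],[0,-3,3,0,0,0,0.9],[0,-3,3,0,0,0,0.9]], newtons=12)

```text
clock: 3.4
tool_pos: [0.5784, 0.0278, 0.1398]
eef_rot: [0.039, 0.953, -0.013, 0.301]
contact_force: [-2.2, 0.6, 3.1]
opening: 0.33
finger_force: 12.0
```

Run:
```python
from h import *
T=rot(35);c=lambda k:(grasp(k,T,3),T);print(r.get_state()["finger_force"])
plan([[c([-56,24.5,165]),c([-43,25,175])]])
```

```text
11.989495386660565
3.4 tcp [0.578 0.028 0.14 ] grasp in bal [-73.3  25.  155.3] F [-2.2  0.6  3.1] op 0.33
[-20.  -0.  -1.] [-0.1  0.  -0. ]
[-36.   0.  -2.] [-0.1  0.  -0. ]
--
```

Request:
move_arm(motion=[[-10,0,0,0,0,0,0.9],[-20,0,-1,0,0,0,0.9],[-28,0,-2,0,0,0,0.9],[-36,0,-2,0,0,0,0.9],[-36,0,-2,0,0,0,0.9]])

```text
clock: 4.03
tool_pos: [0.608, 0.0253, 0.1621]
eef_rot: [0.039, 0.953, -0.013, 0.301]
contact_force: [2.3, 1.1, -4.0]
opening: 0.331
finger_force: 12.0
```

Run:
```python
from h import *
T=rot(35);c=lambda k:(grasp(k,T,3),T)
plan([[c([-43,25,175]),c([-43,0,177]),c([-43,-25,175])]])
```

```text
4.03 tcp [0.608 0.025 0.162] grasp in bal [-43.7  24.9 177.7] F [ 2.3  1.1 -4. ] op 0.33
[ 1.  0. -0.] [-0.1  0.1 -0. ]
[ -0. -25.  -2.] [-0.1  0.1 -0. ]
[  1. -50.  -0.] [-0.1  0.1 -0. ]
--
```

Request:
move_arm(motion=[[0,-12,-1,0,0,0,0.9],[0,-25,-2,0,0,0,0.9],[0,-38,-1,0,0,0,0.9],[0,-50,0,0,0,0,0.9],[0,-50,0,0,0,0,0.9]])

```text
clock: 4.65
tool_pos: [0.6027, -0.0263, 0.1622]
eef_rot: [0.04, 0.953, -0.013, 0.301]
contact_force: [-2.3, 1.6, 4.9]
opening: 0.336
finger_force: 12.0
```

Run:
```python
from h import *
T=rot(35);c=lambda k:(grasp(k,T,3),T)
plan([[c([-43,-25,175]),c([-27,-24.5,182]),c([-9,-24,187])]])
```

```text
4.65 tcp [ 0.603 -0.026  0.162] grasp in bal [-44.7 -26.9 177.8] F [-2.3  1.6  4.9] op 0.34
[0. 2. 0.] [-0.2  0.1 -0.1]
[-17.   2.   4.] [-0.2  0.1 -0.1]
[-35.   3.  10.] [-0.2  0.1 -0.1]
--
```

Request:
move_arm(motion=[[-9,2,1,0,0,0,0.9],[-18,2,4,0,0,0,0.9],[-27,3,7,0,0,0,0.9],[-36,3,10,0,0,0,0.9],[-37,3,10,0,0,0,0.9]])

```text
clock: 5.28
tool_pos: [0.6372, -0.0262, 0.1739]
eef_rot: [0.04, 0.953, -0.014, 0.299]
contact_force: [-5.4, -1.6, 1.3]
opening: 0.334
finger_force: 12.0
```

Run:
```python
from h import *
T=rot(35);c=lambda k:(grasp(k,T,3),T)
plan([[c([-11,-24,187])]])
s=snap("scene");P=cloud(s);h=cv2.cvtColor(s["frame"],cv2.COLOR_RGB2HSV)
m=(((h[...,0]<4)|(h[...,0]>176))&(h[...,1]>150)&(P[...,2]>.17)&(P[...,0]>.5)&(P[...,2]<.25));print(np.nanmean(P[m],0),np.nanpercentile(P[m],97,axis=0))
```

```text
5.28 tcp [ 0.637 -0.026  0.174] grasp in bal [-10.3 -24.  189.5] F [-5.4 -1.6  1.3] op 0.33
[ 2.  0. -1.] [-0.2 -0.2 -0.1]
--
[ 0.60505664 -0.19484887  0.20285078] [ 0.63861627 -0.16846798  0.20698664]
```

Run:
```python
from h import *
T=rot(35);T2=rot(20);o=[-113,-394,36]
plan([[(grasp([-11,-24,187],T,60),T),(grasp([-11,-24,187],T,110),T)],[(np.array([.47,-.17,.29]),T2)],[(grasp(o,T2,110),T2)],[(grasp(o,T2,0),T2)]])
```

```text
5.33 tcp [ 0.637 -0.026  0.174] grasp in bal [-10.3 -24.  189.5] F [-5.6 -2.3  2.5] op 0.33
[  2.  -0. -58.] [-0.2 -0.2 -0.1]
[   2.   -0. -108.] [-0.2 -0.2 -0.1]
--
[  58. -157.  -76.] [ 0. 15.  0.]
--
[  48. -213.  162.] [0. 0. 0.]
--
[ -0.  -0. 110.] [0. 0. 0.]
--
```

Request:
move_arm(motion=[[2,0,0,0,0,0,0.3],[2,0,0,0,0,0,0],[2,0,-20,0,0,0,0],[2,0,-60,0,0,0,0],[2,0,-110,0,0,0,0]])

```text
clock: 5.95
tool_pos: [0.5744, -0.0185, 0.2644]
eef_rot: [0.039, 0.953, -0.012, 0.301]
contact_force: [0.3, 0.2, 0.4]
opening: 0.872
finger_force: 0.0
```

Request:
move_arm(motion=[[20,-40,-40,0,5,0,0],[40,-90,-60,0,10,0,0],[50,-140,-70,0,15,0,0],[58,-157,-76,0,15,0,0],[58,-157,-76,0,15,0,0]])

```text
clock: 6.58
tool_pos: [0.5555, -0.1188, 0.2987]
eef_rot: [0.053, 0.958, -0.046, 0.277]
contact_force: [0.5, -0.4, -0.3]
opening: 0.996
finger_force: 0.0
```

Run:
```python
from h import *
T2=rot(20);o=[-113,-394,36]
plan([[(grasp(o,T2,110),T2)],[(grasp(o,T2,0),T2)]])
```

```text
6.58 tcp [ 0.555 -0.119  0.299] grasp in bal [ -83.5 -121.6  314.7] F [ 0.5 -0.4 -0.3] op 1.0
[ 153. -263.  132.] [-4.2 12.3 -0.9]
--
[ -0.  -0. 110.] [0. 0. 0.]
--
```

Request:
move_arm(motion=[[120,-230,20,-2,6,0,0],[140,-263,40,-4.2,12.3,-0.9,0],[140,-263,40,-4.2,12.3,-0.9,0],[140,-263,40,-4.2,12.3,-0.9,0],[140,-263,40,-4.2,12.3,-0.9,0]])

```text
clock: 7.2
tool_pos: [0.4747, -0.2921, 0.2373]
eef_rot: [0.04, 0.984, -0.006, 0.176]
contact_force: [0.2, -1.3, 0.5]
opening: 0.998
finger_force: 0.0
```

Run:
```python
from h import *
T2=rot(20);o=[-113,-394,36];print(r.get_state()["q"])
plan([[(grasp(o,T2,110),T2)],[(grasp(o,T2,0),T2)]])
```

```text
[ 1.0574525   0.60758181 -0.77794846  2.05334656  0.8221025   0.39496253
  1.20682558]
7.2 tcp [ 0.475 -0.292  0.237] grasp in bal [-146.3 -302.3  255.1] F [ 0.2 -1.3  0.5] op 1.0
[ 44. -92. 107.] [0.1 0.3 0. ]
--
[ -0.  -0. 110.] [0. 0. 0.]
--
```

Request:
move_arm(motion=[[22,-46,40,0,0,0,0],[44,-92,80,0,0,0,0],[44,-92,107,0,0,0,0],[44,-92,107,0,0,0,0],[44,-92,107,0,0,0,0]])

```text
clock: 7.82
tool_pos: [0.462, -0.3809, 0.1221]
eef_rot: [0.039, 0.984, -0.007, 0.174]
contact_force: [-0.2, 0.3, -0.2]
opening: 0.999
finger_force: 0.0
```

Run:
```python
from h import *
T2=rot(20);o=[-113,-394,36]
plan([[(grasp(o,T2,0),T2)]])
s=snap("wrist");P=cloud(s);h=cv2.cvtColor(s["frame"],cv2.COLOR_RGB2HSV)
m=(h[...,0]>160)&(h[...,0]<176)&(h[...,1]>120)&(P[...,2]<.09);q=P[m];print(m.sum(),np.nanmean(q,0),np.nanpercentile(q,3,axis=0),np.nanpercentile(q,97,axis=0));print(w2b((np.nanpercentile(q,3,axis=0)+np.nanpercentile(q,97,axis=0))/2))
```

```text
7.83 tcp [ 0.462 -0.381  0.122] grasp in bal [-151.7 -391.8  139.9] F [-0.2  0.3 -0.2] op 1.0
[ -1.  -2. 111.] [0.  0.1 0.1]
--
2314 [ 0.48804576 -0.38474826  0.03659942] [ 0.47153232 -0.40719665  0.02016155] [ 0.51358853 -0.36330534  0.05088757]
[-114.4 -393.7   35.5]
```

Measurement confirmed at (-114,-394). Descend and grip.

Request:
move_arm(motion=[[0,-2,60,0,0,0,0.1],[0,-2,110,0,0,0,0.2],[0,-2,110,0,0,0,0.6],[0,-2,110,0,0,0,0.6],[0,-2,110,0,0,0,0.6]], newtons=12)

```text
clock: 8.5
tool_pos: [0.4986, -0.3869, 0.0192]
eef_rot: [0.04, 0.984, -0.007, 0.174]
contact_force: [-0.6, 0.2, -0.8]
opening: 0.575
finger_force: 12.0
```

Run:
```python
from h import *
T2=rot(20);print(r.get_state()["finger_force"])
pl=[-70,-237,125+36]
plan([[(grasp([-130,-300,270],T2,0),T2)],[(grasp(pl,T2,70),T2)],[(grasp(pl,T2,-1),T2)]])
```

```text
11.999910815502517
8.5 tcp [ 0.499 -0.387  0.019] grasp in bal [-114.8 -394.9   37. ] F [-0.6  0.2 -0.8] op 0.58
[ -66.   95. -224.] [-0.   0.1  0. ]
--
[-19.  63.  53.] [0. 0. 0.]
--
[-0.  0. 71.] [0. 0. 0.]
--
```

Request:
move_arm(motion=[[-18,0,-50,0,0,0,0.6],[-36,5,-110,0,0,0,0.6],[-55,40,-170,0,0,0,0.6],[-66,95,-224,0,0,0,0.6],[-66,95,-224,0,0,0,0.6]])

```text
clock: 9.12
tool_pos: [0.491, -0.2943, 0.2471]
eef_rot: [0.04, 0.984, -0.008, 0.174]
contact_force: [0.7, -0.1, -0.8]
opening: 0.575
finger_force: 12.0
```

Run:
```python
from h import *
T2=rot(20);pl=[-70,-237,125+36]
plan([[(grasp(pl,T2,70),T2)],[(grasp(pl,T2,-1),T2)]])
```

```text
9.12 tcp [ 0.491 -0.294  0.247] grasp in bal [-129.9 -303.1  264.9] F [ 0.7 -0.1 -0.8] op 0.57
[-21.  66.  48.] [-0.1  0.1  0. ]
--
[-0.  0. 71.] [0. 0. 0.]
--
```

Request:
move_arm(motion=[[-21,66,20,0,0,0,0.6],[-21,66,48,0,0,0,0.6],[-21,66,90,0,0,0,0.6],[-21,66,108,0,0,0,0.6],[-21,66,117,0,0,0,0.6]])

```text
clock: 9.75
tool_pos: [0.5566, -0.2341, 0.1421]
eef_rot: [0.04, 0.984, -0.007, 0.174]
contact_force: [-2.3, -0.5, 3.5]
opening: 0.575
finger_force: 12.0
```

Run:
```python
from h import *
T2=rot(20);pl=[-70,-237,125+36]
plan([[(grasp(pl,T2,0),T2)]])
s=snap("scene");save(dict(frame=cv2.resize(s["frame"][120:320,150:420],(800,592))),'4.png')
```

```text
9.75 tcp [ 0.557 -0.234  0.142] grasp in bal [ -69.3 -237.8  159.9] F [-2.3 -0.5  3.5] op 0.58
[ 0.  1. -1.] [-0.   0.1  0.1]
--
```

View pics/4.png

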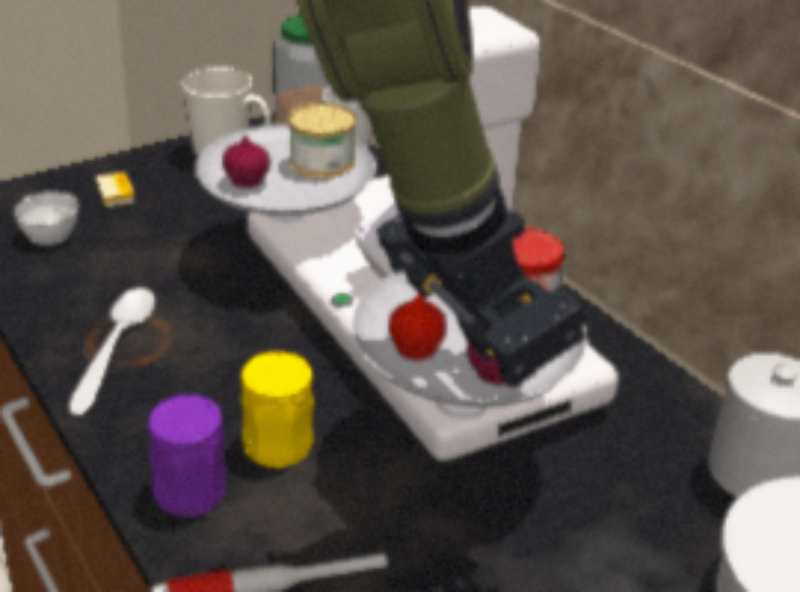

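The picture shows onion_b (485,360) on the right pan between the tomato (417,330) and the jar (540,255). The contact force confirms it has touched down, so release and lift.

Request:
move_arm(motion=[[0,0,0,0,0,0,0.3],[0,0,0,0,0,0,0.3],[0,0,-25,0,0,0,0.3],[0,0,-70,0,0,0,0.2],[-20,0,-120,0,0,0,0]])

```text
clock: 10.42
tool_pos: [0.5319, -0.2327, 0.2617]
eef_rot: [0.04, 0.984, -0.007, 0.172]
contact_force: [0.7, 0.6, 0.8]
opening: 0.893
finger_force: 0.0
```

Run:
```python
from h import *
T2=rot(20);o=[-109,185,101+36]
plan([[(grasp([-120,0,300],T2,0),T2)],[(grasp(o,T2,100),T2)],[(grasp(o,T2,0),T2)]])
```

```text
10.43 tcp [ 0.532 -0.233  0.262] grasp in bal [ -94.  -238.4  279.5] F [0.7 0.6 0.8] op 0.89
[ 17. 238. -28.] [ 0.  -0.2  0. ]
--
[ 45. 185.  57.] [0. 0. 0.]
--
[  0.  -0. 100.] [0. 0. 0.]
--
```

Request:
move_arm(motion=[[10,50,-28,0,0,0,0],[17,110,-28,0,0,0,0],[17,170,-28,0,0,0,0],[17,238,-28,0,0,0,0],[30,290,-28,0,0,0,0]])

```text
clock: 11.05
tool_pos: [0.5209, 0.0617, 0.2783]
eef_rot: [0.04, 0.984, -0.006, 0.175]
contact_force: [0.9, 0.1, -0.7]
opening: 1.002
finger_force: 0.0
```

Run:
```python
from h import *
T2=rot(20);o=[-109,185,101+36]
plan([[(grasp(o,T2,100),T2)],[(grasp(o,T2,0),T2)]])
```

```text
11.05 tcp [0.521 0.062 0.278] grasp in bal [-129.1   54.1  296.2] F [ 0.9  0.1 -0.7] op 1.0
[ 36. 131.  57.] [ 0.1  0.2 -0. ]
--
[  0.  -0. 100.] [0. 0. 0.]
--
```

Request:
move_arm(motion=[[10,45,0,0,0,0,0],[20,90,20,0,0,0,0],[36,131,40,0,0,0,0],[36,131,57,0,0,0,0],[36,131,57,0,0,0,0]])

```text
clock: 11.68
tool_pos: [0.5162, 0.1909, 0.2107]
eef_rot: [0.04, 0.984, -0.007, 0.173]
contact_force: [-0.3, -0.4, -0.3]
opening: 0.996
finger_force: 0.0
```

Run:
```python
from h import *
T2=rot(20)
s=snap("wrist");P=cloud(s);h=cv2.cvtColor(s["frame"],cv2.COLOR_RGB2HSV)
m=(h[...,0]>160)&(h[...,0]<176)&(h[...,1]>120)&(P[...,2]>.1)&(P[...,2]<.18);m=cv2.morphologyEx(m.astype(np.uint8),cv2.MORPH_OPEN,np.ones((5,5)))>0
q=BR.inv().apply((P[m&~np.isnan(P[...,2])]-BO))*1000;lo,hi=np.percentile(q,[3,97],axis=0);print(m.sum(),lo.round(),hi.round(),(lo+hi)/2)
o=[-109,185,101+36]
plan([[(grasp(o,T2,0),T2)]])
```

```text
2467 [-132.  164.  123.] [-94. 208. 152.] [-113.11572887  186.10742839  137.53472978]
11.72 tcp [0.517 0.191 0.211] grasp in bal [-143.9  182.2  229.3] F [-0.2 -0.5  0.7] op 1.01
[-1.  3. 99.] [-0.  0. -0.]
--
```

Request:
move_arm(motion=[[-1,3,55,0,0,0,0.1],[-1,3,99,0,0,0,0.2],[-1,3,99,0,0,0,0.6],[-1,3,99,0,0,0,0.6],[-1,3,99,0,0,0,0.6]], newtons=12)

```text
clock: 12.35
tool_pos: [0.552, 0.1917, 0.1207]
eef_rot: [0.04, 0.984, -0.006, 0.175]
contact_force: [-0.3, -0.4, -0.1]
opening: 0.597
finger_force: 12.0
```

Run:
```python
from h import *
T2=rot(20);print(r.get_state()["finger_force"])
pl=[-70,-133,125+36]
plan([[(grasp([-130,150,310],T2,0),T2)],[(grasp([-130,-60,310],T2,0),T2)],[(grasp(pl,T2,80),T2)],[(grasp(pl,T2,0),T2)]])
```

```text
11.999922926916042
12.35 tcp [0.552 0.192 0.121] grasp in bal [-108.7  186.2  138.5] F [-0.3 -0.4 -0.1] op 0.6
[ -39.  -36. -168.] [ 0.1  0.2 -0. ]
--
[   0. -210.   -0.] [0. 0. 0.]
--
[ -5. -73.  81.] [0. 0. 0.]
--
[ 0.  0. 80.] [0. 0. 0.]
--
```

Request:
move_arm(motion=[[-18,0,-50,0,0,0,0.6],[-36,-5,-110,0,0,0,0.6],[-39,-36,-168,0,0,0,0.6],[-39,-80,-168,0,0,0,0.6],[-39,-130,-168,0,0,0,0.6]])

```text
clock: 12.98
tool_pos: [0.52, 0.0629, 0.2924]
eef_rot: [0.039, 0.984, -0.007, 0.176]
contact_force: [1.4, -0.3, -1.2]
opening: 0.597
finger_force: 12.0
```

Run:
```python
from h import *
T2=rot(20);pl=[-70,-133,125+36]
plan([[(grasp([-120,-100,310],T2,0),T2)],[(grasp(pl,T2,80),T2)],[(grasp(pl,T2,0),T2)]])
```

```text
12.97 tcp [0.52  0.063 0.292] grasp in bal [-130.1   55.2  310.2] F [ 1.4 -0.3 -1.2] op 0.6
[  -9. -155.    4.] [0.1 0.3 0.1]
--
[  4. -33.  77.] [0. 0. 0.]
--
[ 0.  0. 80.] [0. 0. 0.]
--
```

Request:
move_arm(motion=[[-3,-50,0,0,0,0,0.6],[-6,-105,2,0,0,0,0.6],[-9,-155,10,0,0,0,0.6],[-7,-188,50,0,0,0,0.6],[-5,-188,81,0,0,0,0.6]])

```text
clock: 13.6
tool_pos: [0.5364, -0.1313, 0.2153]
eef_rot: [0.044, 0.984, -0.009, 0.174]
contact_force: [0.6, 1.0, -1.9]
opening: 0.597
finger_force: 12.0
```

Run:
```python
from h import *
T2=rot(20);pl=[-70,-133,125+36]
plan([[(grasp(pl,T2,0),T2)]])
```

```text
13.6 tcp [ 0.536 -0.131  0.215] grasp in bal [ -97.9 -136.9  233.1] F [ 0.6  1.  -1.9] op 0.6
[-1.  4. 77.] [-0.2  0.1 -0.4]
--
```

Request:
move_arm(motion=[[-1,4,40,0,0,0,0.6],[-1,4,65,0,0,0,0.6],[-1,4,76,0,0,0,0.6],[1,4,81,0,0,0,0.6],[2,4,85,0,0,0,0.6]])

```text
clock: 14.22
tool_pos: [0.5652, -0.1243, 0.1358]
eef_rot: [0.04, 0.984, -0.007, 0.175]
contact_force: [-0.3, 1.2, 0.4]
opening: 0.6
finger_force: 12.0
```

Run:
```python
from h import *
T2=rot(20);pl=[-70,-133,115+36]
plan([[(grasp(pl,T2,0),T2)]])
s=snap("scene");save(dict(frame=cv2.resize(s["frame"][120:320,150:420],(800,592))),'5.png')
```

```text
14.22 tcp [ 0.565 -0.124  0.136] grasp in bal [ -69.8 -127.7  153.7] F [-0.3  1.2  0.4] op 0.6
[ 1. -5.  2.] [0.1 0.1 0. ]
--
```

View pics/5.png

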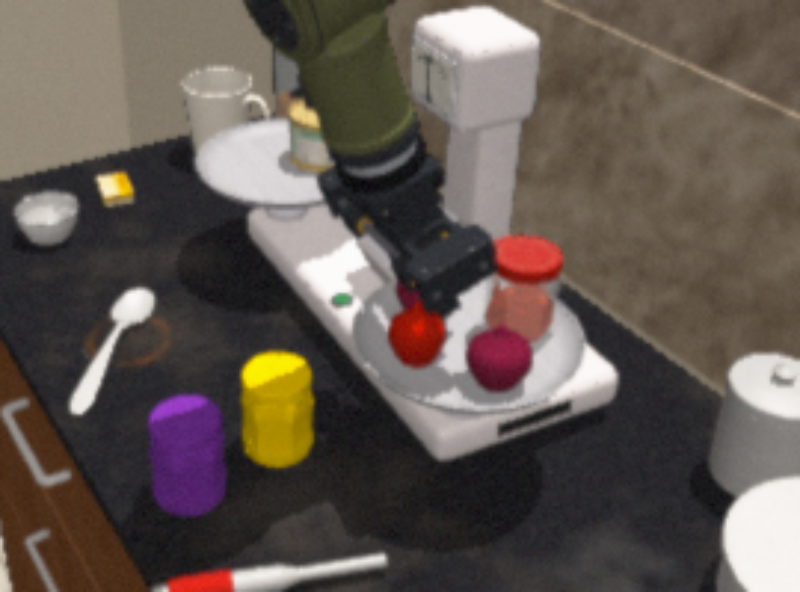

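Onion_a (405,295) touches the right pan beside the tomato, jar and onion_b, and the pan is near level. Releasing.

Request:
move_arm(motion=[[0,0,0,0,0,0,0.3],[0,0,0,0,0,0,0.3],[0,0,-25,0,0,0,0.3],[0,0,-75,0,0,0,0.2],[30,0,-130,0,0,0,0]])

```text
clock: 14.9
tool_pos: [0.5277, -0.125, 0.2132]
eef_rot: [0.042, 0.983, -0.01, 0.178]
contact_force: [-0.7, -0.4, -0.4]
opening: 0.891
finger_force: 0.0
```

Run:
```python
from h import *
T=rot(35);k=[-11,-24,187]
plan([[(grasp(k,T,110),T)],[(grasp(k,T,3),T)]])
```

```text
14.9 tcp [ 0.528 -0.125  0.213] grasp in bal [-107.2 -131.3  231. ] F [-0.7 -0.4 -0.4] op 0.89
[-52. 107. -33.] [ -0.4 -14.4  -0.1]
--
[  0.  -0. 107.] [0. 0. 0.]
--
```

Request:
move_arm(motion=[[0,5,-45,0,-4,0,0],[-20,40,-45,0,-8,0,0],[-52,80,-40,0,-12,0,0],[-52,107,-33,0,-14.4,0,0],[-52,107,-33,0,-14.4,0,0]])

```text
clock: 15.52
tool_pos: [0.5736, -0.0221, 0.2615]
eef_rot: [0.042, 0.953, -0.016, 0.301]
contact_force: [1.2, -0.4, -0.2]
opening: 1.003
finger_force: 0.0
```

Request:
move_arm(motion=[[0,0,0,0,0,0,0],[0,0,0,0,0,0,0],[0,0,0,0,0,0,0],[0,0,0,0,0,0,0]])

```text
clock: 16.02
tool_pos: [0.5733, -0.0228, 0.2612]
eef_rot: [0.042, 0.953, -0.016, 0.3]
contact_force: [-0.8, -0.3, 0.6]
opening: 0.999
finger_force: 0.0
```

Run:
```python
from h import *
T=rot(35);k=[-11,-24,187]
plan([[(grasp(k,T,3),T)]])
for n in("scene","side","wrist"):
    s=snap(n);P=cloud(s);h=cv2.cvtColor(s["frame"],cv2.COLOR_RGB2HSV)
    B=BR.inv().apply((P.reshape(-1,3)-BO)).reshape(P.shape)*1000
    if n=="side":save(s,'6.png')
    if n=="scene":save(dict(frame=cv2.resize(s["frame"][110:270,200:360],(600,600))),'6b.png')
    for c in(185,-185):
        d=np.hypot(B[...,0]+60,B[...,1]-c);m=(d<74)&(h[...,1]<50)&(h[...,2]>60)&(B[...,2]>90)&(B[...,2]<140)
        print(n,c,m.sum(),np.nanmedian(B[m],0)[2].round(1), [np.percentile(B[...,2][m],p).round(1) for p in(25,75)])
    m=((h[...,0]<4)|(h[...,0]>176))&(h[...,1]>150)&(B[...,2]>182)&(B[...,2]<215)&(np.hypot(B[...,0]+12,B[...,1]+183)<40);print('lid',np.percentile(B[m][:,2],95) if m.sum() else 0)
    m=(np.hypot(B[...,0]+12,B[...,1]-185)<38)&(B[...,2]>155);print('tin',np.nanpercentile(B[m][:,2],[50,80]) if m.sum() else 0, B[m].mean(0) if m.sum() else 0)
```

```text
16.02 tcp [ 0.573 -0.023  0.261] grasp in bal [-74.3 -25.7 276.8] F [-0.8 -0.3  0.6] op 1.0
[ -0.   3. 107.] [-0.5 -0.1 -0.2]
--
scene 185 680 109.8 [np.float64(108.9), np.float64(110.8)]
scene -185 700 113.8 [np.float64(113.0), np.float64(114.7)]
lid 196.9448274375367
tin [165.08319268 622.8224958 ] [-25.30481431 180.19022777 295.3262549 ]
side 185 1585 111.2 [np.float64(110.3), np.float64(112.2)]
side -185 236 114.4 [np.float64(113.5), np.float64(115.4)]
lid 198.59797835453853
tin [628.73635818 638.77185653] [-12.14104707 187.60078278 439.15069012]
wrist 185 10460 109.6 [np.float64(109.2), np.float64(110.2)]
wrist -185 6932 113.1 [np.float64(112.7), np.float64(113.6)]
lid 195.69467953509917
tin [164.49475316 165.133047  ] [-17.20159193 182.35122311 163.74375785]
```

View pics/6.png

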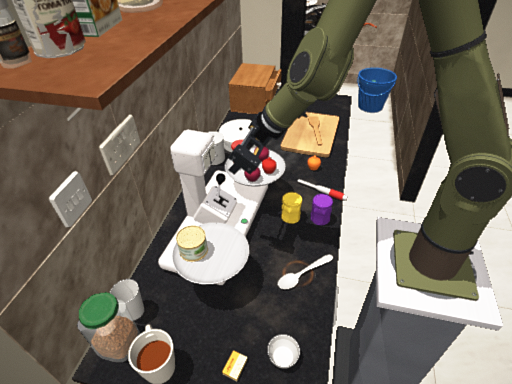

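View pics/6b.png

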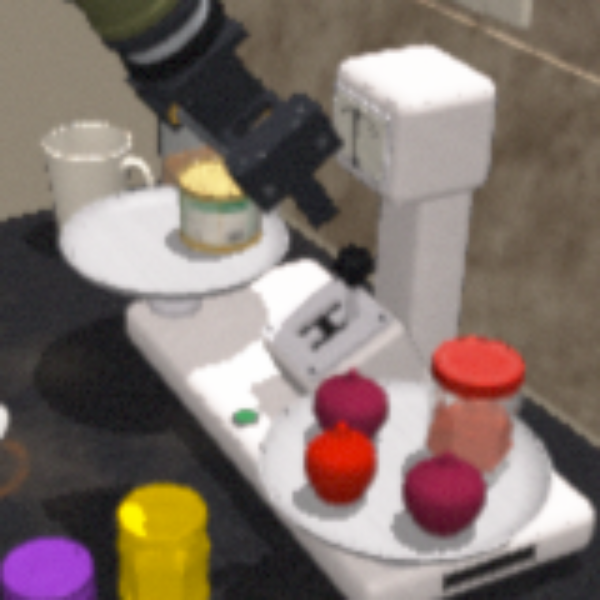

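The wrist, scene and side views show all the right-hand food in the right pan, the tin alone on the left, the knob forward in the right leg and the pointer nearly upright. Next I check the level against the locked picture once it has settled.

```bash
cat > lv.py <<'E'
from h import *
def lv(s):
    P=cloud(s);h=cv2.cvtColor(s["frame"],cv2.COLOR_RGB2HSV)
    B=BR.inv().apply((P.reshape(-1,3)-BO)).reshape(P.shape)*1000;o=[]
    for c in(185,-185):
        d=np.hypot(B[...,0]+60,B[...,1]-c);m=(d<74)&(h[...,1]<50)&(h[...,2]>60)&(B[...,2]>90)&(B[...,2]<140)
        o+=[m.sum(),np.median(B[m][:,2]).round(1)]
    return o
E
python3 - <<'E'
from lv import *
d=np.load('s0.npz')
for n in"ab":print(n,lv({k:d[k+n] for k in("frame","z_map","intrinsics","world_to_cam")}))
for n in("scene","side"):print(n,lv(snap(n)),r.get_state()["clock"])
E
```

```text
a [np.int64(517), np.float64(110.9), np.int64(1090), np.float64(113.0)]
b [np.int64(1246), np.float64(112.0), np.int64(641), np.float64(113.8)]
scene [np.int64(682), np.float64(109.8), np.int64(692), np.float64(113.8)] 16.225
side [np.int64(1576), np.float64(111.2), np.int64(237), np.float64(114.6)] 16.275
```

Level: the pan is off by about -0.9 mm and steady. Grip the knob and bring it back.

Request:
move_arm(motion=[[0,3,55,0,0,0,0],[0,3,107,0,0,0,0.3],[0,3,107,0,0,0,0.9],[0,3,107,0,0,0,0.9],[0,3,107,0,0,0,0.9]], newtons=12)

```text
clock: 16.9
tool_pos: [0.6347, -0.024, 0.1757]
eef_rot: [0.04, 0.953, -0.015, 0.301]
contact_force: [-0.0, 0.2, 0.2]
opening: 0.569
finger_force: 0.0
```

Request:
move_arm(motion=[[0,0,0,0,0,0,0.9],[0,0,0,0,0,0,0.9],[0,0,0,0,0,0,0.9],[0,0,0,0,0,0,0.9]])

```text
clock: 17.4
tool_pos: [0.6353, -0.025, 0.1746]
eef_rot: [0.041, 0.953, -0.016, 0.301]
contact_force: [-2.6, -0.6, 7.2]
opening: 0.333
finger_force: 12.0
```

Run:
```python
from h import *
T=rot(35);c=lambda k:(grasp(k,T,3),T)
plan([[c([-27,-24.5,182]),c([-43,-25,175])],[c([-43,0,177]),c([-43,25,175])],[c([-56,24.5,166]),c([-71,24,154])]])
```

```text
17.4 tcp [ 0.635 -0.025  0.175] grasp in bal [-12.4 -22.9 190.1] F [-2.6 -0.6  7.2] op 0.33
[17. -2. -5.] [-0.5  0.1 -0.1]
[34. -2. -8.] [-0.5  0.1 -0.1]
--
[-1. 25. -2.] [0. 0. 0.]
[ 0. 50. -0.] [0. 0. 0.]
--
[16. -0. -0.] [0. 0. 0.]
[35. -1.  1.] [0. 0. 0.]
--
```

Request:
move_arm(motion=[[9,-1,-3,0,0,0,0.9],[17,-2,-5,0,0,0,0.9],[26,-2,-7,0,0,0,0.9],[34,-2,-8,0,0,0,0.9],[34,-2,-8,0,0,0,0.9]])

```text
clock: 18.02
tool_pos: [0.6021, -0.0246, 0.1618]
eef_rot: [0.041, 0.953, -0.016, 0.301]
contact_force: [-6.7, -3.1, 12.3]
opening: 0.333
finger_force: 12.0
```

Run:
```python
from h import *
T=rot(35);c=lambda k:(grasp(k,T,3),T)
plan([[c([-43,0,178]),c([-43,25,177])]])
for n in("scene","side"):print(n,lv(snap(n))) if 0 else None
from lv import lv
print(lv(snap("side")))
```

```text
18.02 tcp [ 0.602 -0.025  0.162] grasp in bal [-45.5 -25.1 177.3] F [-6.7 -3.1 12.3] op 0.33
[-2. 25. -2.] [-0.5  0.1 -0.1]
[-2. 50. -2.] [-0.5  0.1 -0.1]
--
[np.int64(1585), np.float64(111.2), np.int64(143), np.float64(114.5)]
```

Request:
move_arm(motion=[[-2,12,-3,0,0,0,0.9],[-2,25,-4,0,0,0,0.9],[-2,38,-3,0,0,0,0.9],[-2,50,-2,0,0,0,0.9],[-2,50,-2,0,0,0,0.9]])

```text
clock: 18.7
tool_pos: [0.6073, 0.0288, 0.1627]
eef_rot: [0.04, 0.953, -0.013, 0.3]
contact_force: [-0.3, 1.5, -1.2]
opening: 0.334
finger_force: 12.0
```

Run:
```python
from h import *
T=rot(35);c=lambda k:(grasp(k,T,3),T)
plan([[c([-43,25,177]),c([-56,24.5,167]),c([-73,24,155])]])
from lv import lv
print(lv(snap("side")))
```

```text
18.7 tcp [0.607 0.029 0.163] grasp in bal [-44.6  28.4 178.3] F [-0.3  1.5 -1.2] op 0.33
[-1. -3. -1.] [-0.2 -0.1 -0. ]
[16. -4. -0.] [-0.2 -0.1 -0. ]
[37. -4. -0.] [-0.2 -0.1 -0. ]
--
[np.int64(1595), np.float64(112.8), np.int64(83), np.float64(112.9)]
```

Request:
move_arm(motion=[[9,-2,0,0,0,0,0.9],[19,-4,0,0,0,0,0.9],[28,-4,0,0,0,0,0.9],[37,-4,0,0,0,0,0.9],[38,-4,0,0,0,0,0.9]])

```text
clock: 19.38
tool_pos: [0.5754, 0.0253, 0.1406]
eef_rot: [0.041, 0.953, -0.015, 0.299]
contact_force: [0.3, 1.3, -0.1]
opening: 0.336
finger_force: 12.0
```

Run:
```python
from h import *
T=rot(35);c=lambda k:(grasp(k,T,3),T)
plan([[c([-71,24,154])]])
```

```text
19.38 tcp [0.575 0.025 0.141] grasp in bal [-76.1  22.3 156.2] F [ 0.3  1.3 -0.1] op 0.34
[-3.  2.  2.] [-0.3 -0.1 -0.1]
--
```

Request:
move_arm(motion=[[3,1,1,0,0,0,0.9],[5,1,2,0,0,0,0.9],[5,1,2,0,0,0,0.9]])

```text
clock: 19.75
tool_pos: [0.5744, 0.0258, 0.1387]
eef_rot: [0.041, 0.952, -0.016, 0.303]
contact_force: [-2.9, -0.0, 13.0]
opening: 0.334
finger_force: 12.0
```

Request:
move_arm(motion=[[0,0,0,0,0,0,0.5],[0,0,0,0,0,0,0.2],[0,0,0,0,0,0,0],[0,0,-40,0,0,0,0],[0,0,-100,0,0,0,0]])

```text
clock: 20.38
tool_pos: [0.5152, 0.0311, 0.218]
eef_rot: [0.042, 0.953, -0.015, 0.298]
contact_force: [1.2, -0.1, 0.7]
opening: 0.879
finger_force: 0.0
```

Run:
```python
from h import *
from lv import lv
plan([])
for n in("scene","wrist","side"):
    s=snap(n);print(n,lv(s));P=cloud(s);V=s["frame"].max(2)
    B=BR.inv().apply((P.reshape(-1,3)-BO)).reshape(P.shape)*1000
    m=(V<60)&(np.hypot(B[...,0]+60,B[...,1]-10)<50)&(B[...,2]>136)&(B[...,2]<200);print('knob',m.sum(),B[m].mean(0).round(1))
    if n=="wrist":save(s,'7.png')
```

```text
20.38 tcp [0.515 0.031 0.218] grasp in bal [-136.5   23.3  233.6] F [ 1.2 -0.1  0.7] op 0.88
scene [np.int64(457), np.float64(110.7), np.int64(699), np.float64(112.8)]
knob 66 [-75.4  11.9 156.7]
wrist [np.int64(10117), np.float64(110.5), np.int64(3280), np.float64(112.3)]
knob 794 [-79.2  23.  157.5]
side [np.int64(1587), np.float64(111.9), np.int64(254), np.float64(113.9)]
knob 67 [-74.2  32.4 160.8]
```

View pics/7.png

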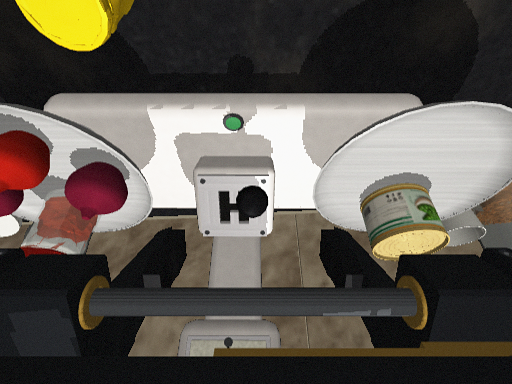

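The knob at (252,202) is in the left leg, in the same place as at the start. The pans read the same heights as in the locked picture, and the gripper is clear.

```bash
python3 -c "
from h import *
print(finish_job())"
```

```text
the job is handed in; nothing more can be done
None
```

The job is handed in: tin in the left pan, jar, tomato and both onions in the right; they settled within about 1 mm of level hands-off, and the lever is back in its locked place with the spoon and matchbox untouched.

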